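# Hold a meter level for the barcode reader

## Robot

A 6-joint arm with a two-finger parallel gripper is mounted at the origin on the work surface. World frame = base frame: x ahead of the robot, y to its left, z up, the work surface at z = 0. Lengths are in mm, angles in rad, forces in N, time in s.
With the tool pointing down it reaches from about 275 to 1000 mm from the base axis. Payload 8.4 kg.
Tool frame: the origin (TCP) lies midway between the tips of the shut fingers; the grasp point (between the pads) lies 19 mm behind it; z points along the fingers, y is the direction in which the jaws open and shut (so a half turn about z gives the same grasp; the last joint's range is limited). The gripper opens to 85 mm and grips with 20 to 120 N. Pads are 22 mm wide; open, the fingers measure 114 mm over their backs; the gripper's body (76 mm by 85 mm) begins 54 mm behind the grasp point. The pads swing forward as they close: fully open they stand 13 mm farther back than shut.
Start: joints at [1.197, 0.353, 1.633, -0, 1.155, -0.002], TCP at [227.057, 582.3, 231.281] pointing down, gripper open.
Joint ranges: [-2.63, 2.63], [-0.92, 2.1], [0.06, 2.66], [-1.3, 4.44], [0, 2.69], [-3.02, 3.02]. Speed limits (rad/s): [2.22, 2.22, 2.79, 3.14, 3.14, 3.14].

## Interface

Orientations are given as [roll, pitch, yaw] about the fixed x, y, z axes, in that order (R = Rz(yaw) Ry(pitch) Rx(roll)).
In Python, from rig import * gives the robot as it stands.
- The arm moves only by the tool play_rows, never from a script. Its argument "moves" is a list of rows, each a list of 3 entries, a list of its own where there are three numbers: the shift along the tool's x, y, z in m, then the turn, a rotation vector about the tool's x, y, z in rad, then the opening in per cent of the stroke, from 0 (shut) to 100 (fully open). In form: [[[x, y, z], [rx, ry, rz], fingers], ...]. A call has 1 to 20 rows; each row shifts and turns the commanded pose from where the row before left it, along the tool's axes as they then stand; what a row does not reach is not made up. A row lasts 1/10 s, in which the tool goes at most 50 mm and 8.59 degrees, less where a joint would pass 70% of its speed; a pose out of reach is approached as far as the arm can. A call is refused whole if a number of a shift passes 0.05 or a number of a turn 0.15, either way. A call with a gripper value outside its range is refused whole. The fingers move at their own pace and stop on an object; "squeeze" is the grip in N (left out, the last holds). Time passes only in rows, so rows that do not move let the fingers close. It gives the time, the measured TCP pose, the force and the opening at its end, in the units of the state.
- sense(): the state, without advancing time (a new reading comes with each control period).
- grab_frame(name): name is "side" or "top" or "wrist"; returns a dict with "pixels" (400x640x3 uint8, red, green, blue), "intrinsics" (3x3 intrinsics, pixels), "R" (3x3) and "t" (3): a world point X has camera coordinates R X + t. Camera axes: x right, y down, z forward; pixel columns grow to the right and rows downward; lengths in mm; the calibration is good to about 2 mm. A picture is of the moment at which its call begins. There is no depth.
- sign_off(): hands the job in, once; it reports no verdict.
The state is a dict: "clock": time; "qpos": joint angles; "qvel": joint speeds; "joint_efforts": joint torques, N m; "eef_pos": TCP position; "tcp_rot": TCP orientation; "contact_force": force on the tool from outside, world axes, zero at the start; "wrist_torque": the same for the moment, N m; "opening": opening from 0.0 (shut) to 1.0 (fully open).
Only numpy, scipy, OpenCV 4.12 (cv2) and the standard library are available. Lean on these libraries where they do the work, as an engineer would, in place of code of your own. Each camera call takes 0.05 s, during which the arm holds its last target. There are 200 camera calls.

## Task

Take the meter with the orange terminal covers out of the sloped blue tray and present its barcode end to the standing barcode reader: hold it face up and level in the air, still, with the barcode squarely facing the middle of the red window, about 9 cm away from it. Finish while still holding it there in the gripper; do not touch the reader, and leave the grey meters, the tape roll and the hand scanner where they are.

Things in the scene. Friction and masses are not known exactly. Their poses are not given: they have to be found in the camera images.
- meter: meter to present, 0.11-0.22 kg, white box 95 (x) x 36 (y) x 30 high, white centre block 45 x 36 up to 62, orange covers 25 x 36 up to 44 at both ends; its sides (+-y) are flat and flush. Origin: centre of underside; x along its length to the barcode end, z out of the display face. Lies tilted on the tray floor, barcode end downhill. Grip across y on the centre block, 46 above the underside
- meter_label (a point): centre of the barcode label (white paper with black bars, 32 x 22) on the meter's +x end face, at (47.5, 0, 18) mm in the meter's frame
- tray: fixed sloped tray, blue plastic, 130 (along slope, x) x 290 (y); three compartments side by side in y (pitch 94, 120 long), walls and dividers 5 thick, 22 above the inner floor. The floor falls by 0.21 rad (12 deg) towards the tray's +x, away from the robot; in the middle it is 27 above the bench; highest edge about 62. Origin: on the bench under its centre, z up
- reader: fixed standing barcode reader, grey head 70 (x) x 85 (y) x 90 high, its middle 170 above the bench, its top 217, on a stem and a black round base 100 across. Origin: centre of the base's underside, z up; its red window looks along its own -x, so the meter's x must point along the reader's +x
- window (a point): middle of the reader's red window (56 wide, 46 high), 37 mm towards -x from the reader's axis, 170 above the bench; axes as the reader's
- scan_spot (a point): where the barcode is to be held: a point in the air 90 mm straight out (reader's -x) from the middle of the window, 170 above the bench; axes as the reader's
- spare_a: a grey-covered meter of the same shape and size as meter, lying in another compartment of the tray; leave it where it is. Origin and axes as for meter
- spare_b: a grey-covered meter of the same shape and size as meter, lying in another compartment of the tray; leave it where it is. Origin and axes as for meter
- tape: loose roll of brown packing tape standing flat on the bench, 90 across, 45 high; leave it. Origin: centre of the underside
- scan_gun: loose black hand-held scanner lying on the bench, about 78 x 150 x 45 high; leave it. Origin: underside of its head
There are look-alikes about, which are no part of the job. Leave any green look-alike of the meter alone.

How it is judged:
By the outcome, as a careful person would: the job done as asked, in the order asked, and still so for the second after the job is handed in, while the arm keeps its last pose, push and grip.
It also fails if it takes over 32 s, if anything falls off the work surface, if the arm or the gripper's body presses on something with over 40 N, if the wrist force passes 120 N, or if a joint passes its speed limit or range.

## Working session

There is one attempt and no reset: what is moved stays moved. The work goes in short steps, Python scripts to look and compute and a tool call to move; the robot and the scene stay as the last step left them, time stands still between calls to the robot, and variables do not carry over. Pictures are saved under pics/ and viewed, about 8 in all and at most 12, crops included, and the job is handed in when it is done.

Besides the shell and the picture viewer there is one more tool, called after "Call:" as a command line: name --argument value ..., lists and objects as JSON in quotes. play_rows: Moves the arm, as the interface text tells. Its arguments: {"type":"object","properties":{"moves":{"type":"array"},"squeeze":{"type":"number"}},"required":["moves"]}

```bash
mkdir -p pics; ls; python3 - <<'E'
from rig import *
import cv2,numpy as np
for n in("side","top"):
    f=grab_frame(n);cv2.imwrite(f"pics/{n}1.png",f["pixels"][:,:,::-1]);np.savez(f"{n}1.npz",**f)
    print(n,f["intrinsics"].tolist(),np.round(f["R"],3).tolist(),np.round(-f["R"].T@f["t"]))
s=sense();print(s)
E
```

```text
pics
side [[412.57647055181377, 0.0, 318.0450088832325], [0.0, 412.57647055181377, 201.560788575697], [0.0, 0.0, 1.0]] [[-0.918, -0.397, 0.011], [-0.218, 0.48, -0.849], [0.331, -0.782, -0.528]] [338. 631. 572.]
top [[395.5344243731637, 0.0, 323.2723990920883], [0.0, 395.5344243731637, 192.40491970210795], [0.0, 0.0, 1.0]] [[-0.021, -0.999, 0.034], [-0.999, 0.02, -0.029], [0.028, -0.034, -0.999]] [ 587.  -20. 1036.]
{'clock': 0.1, 'qpos': array([ 1.19660203e+00,  3.53609639e-01,  1.63404998e+00,  3.77876097e-06,
        1.15519979e+00, -2.39149593e-03]), 'qvel': array([-0.00032412, -0.00132105, -0.00138613, -0.0012145 ,  0.00146433,
        0.00023877]), 'joint_efforts': array([ 7.40929681e-04, -6.06358767e+01, -3.42820072e+01,  1.18241819e-04,
        3.85265710e-03, -5.23724466e-06]), 'eef_pos': array([226.89892544, 581.90437475, 230.6217357 ]), 'tcp_rot': array([-3.14032591e+00, -6.48457810e-06,  2.76978832e+00]), 'contact_force': array([0.06836628, 0.95925976, 0.34714455]), 'wrist_torque': array([-0.01509557,  0.04106461, -0.00079194]), 'opening': 1.0030262065268247}
```

View pics/top1.png

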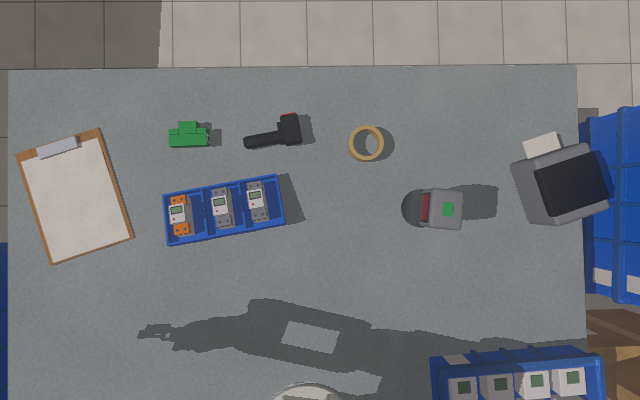

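View pics/side1.png

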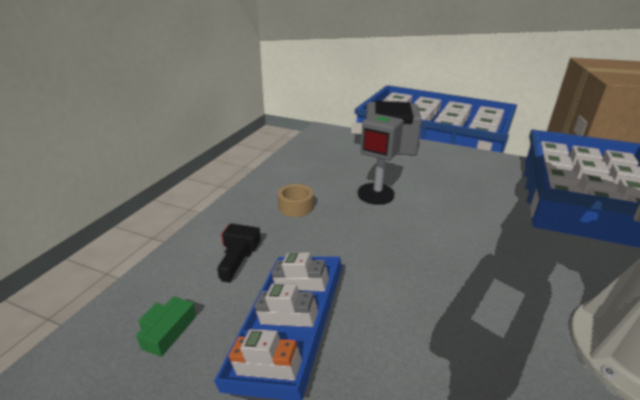

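The top view shows the tray at (165–285, 175–245) with the orange meter leftmost at (179, 214). The reader head is at (440, 209) and its red window, at (425, 207), faces image-left (world +y). Next I'll zoom in.

```bash
python3 - <<'E'
import cv2,numpy as np
t=cv2.imread("pics/top1.png");s=cv2.imread("pics/side1.png")
z=lambda im,x0,y0,w,h,k:cv2.resize(im[y0:y0+h,x0:x0+w],None,fx=k,fy=k,interpolation=cv2.INTER_CUBIC)
c=np.zeros((600,800,3),np.uint8)
c[:300,:480]=z(t,160,170,80,50,6); 
c[300:600,:480]=z(t,160,200,80,50,6)
c[:280,480:800]=z(t,395,175,80,70,4)
c[280:600,480:800]=z(s,345,85,80,80,4)
cv2.imwrite("pics/crop1.png",c)
E
```

```text
(no output)
```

View pics/crop1.png

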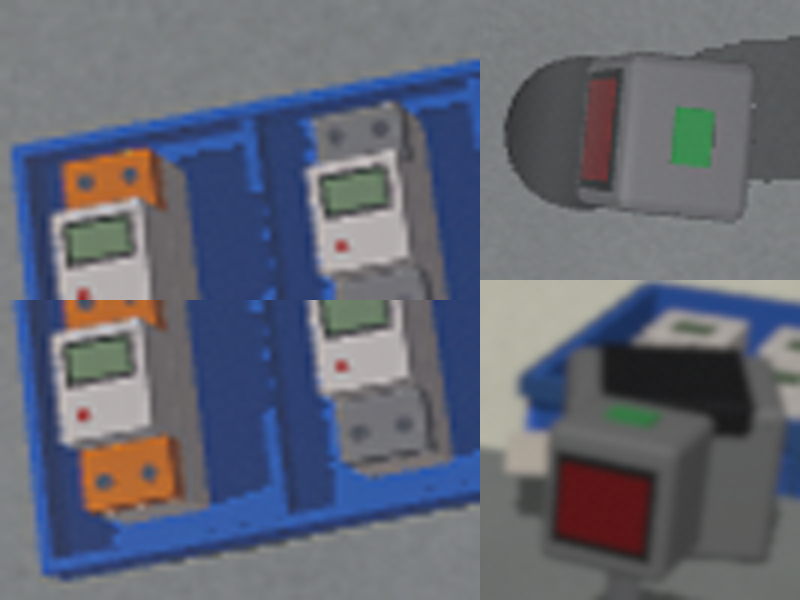

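The crop shows the meter's block and cover corners, the tray corners and the window corners clearly. I'll fit the poses to them.

```bash
cat > fit.py <<'E'
import numpy as np
from scipy.optimize import least_squares
from scipy.spatial.transform import Rotation as Ro
def proj(f,P):
    c=np.asarray(P,float)@f["R"].T+f["t"];k=f["intrinsics"]
    return c[:,:2]/c[:,2:]*[k[0,0],k[1,1]]+[k[0,2],k[1,2]]
def Rt(yaw,tilt=0.): return (Ro.from_euler('z',yaw)*Ro.from_euler('y',tilt)).as_matrix()
def tile(pts,k,off,org): return (np.array(pts,float)-org+.5)/k-.5+np.array(off)
METER=np.array([(22.5,18,62),(22.5,-18,62),(-22.5,18,62),(-22.5,-18,62),(47.5,18,44),(47.5,-18,44),(-47.5,18,44),(-47.5,-18,44)])
E
python3 - <<'E'
from fit import *
T=dict(np.load("top1.npz"));S=dict(np.load("side1.npz"))
tc=np.vstack([tile([(12,147)],6,(160,170),(0,0)),tile([(45,577)],6,(160,200),(0,300)),[(277,175),(285,224)]])
TP=np.array([(65,145,22),(-65,145,22),(65,-145,22),(-65,-145,22)])
ft=lambda p:(proj(T,TP@Rt(p[2],.21).T+[p[0],p[1],27])-tc)
r=least_squares(lambda p:ft(p).ravel(),[560,250,0]);tr=r.x;print("tray",tr,"\n",ft(tr).round(1))
mc=np.vstack([tile([(52,214),(142,200)],6,(160,170),(0,0)),tile([(62,445),(153,432)],6,(160,200),(0,300)),tile([(62,162),(153,150)],6,(160,170),(0,0)),tile([(87,514),(183,500)],6,(160,200),(0,300))])
def org(p):
    u=np.array([np.cos(tr[2]),np.sin(tr[2])]);d=(np.array(p[:2])-tr[:2])@u
    return np.array([p[0],p[1],27-d*np.tan(.21)])
fm=lambda p:proj(T,METER@Rt(p[2],.21).T+org(p))-mc
r=least_squares(lambda p:fm(p).ravel(),[560,330,0]);m=r.x;print("meter",m,org(m),"\n",fm(m).round(1))
# reader
W=np.array([(-37,28,193),(-37,-28,193),(-37,-28,147),(-37,28,147)])
sc=tile([(560,457),(652,472),(648,555),(555,540)],4,(345,85),(480,280))
wt=tile([(617,80),(610,183),(582,183),(590,80)],4,(395,175),(480,0))
H=np.array([(35,42.5,215),(35,-42.5,215),(-35,42.5,215),(-35,-42.5,215)])
ht=tile([(750,62),(745,220),(632,57),(622,212)],4,(395,175),(480,0))
def fr(p):
    g=lambda f,P:proj(f,P@Rt(p[2]).T+[p[0],p[1],0])
    return np.vstack([g(S,W)-sc,g(T,W)-wt,g(T,H)-ht])
r=least_squares(lambda p:fr(p).ravel(),[540,-300,-1.57],loss='soft_l1');q=r.x;print("reader",q,"\n",fr(q).round(1))
R=Rt(q[2]);print("window",R@[-37,0,170]+[q[0],q[1],0],"spot",R@[-127,0,170]+[q[0],q[1],0])
E
```

```text
tray [5.73567992e+02 1.94269070e+02 1.54964615e-01] 
 [[ 0.6  0.2]
 [-0.4 -0. ]
 [-0.1 -0.7]
 [-0.   0.5]]
meter [5.58502548e+02 2.92728040e+02 1.61943207e-01] [558.50254805 292.72803999  26.93355303] 
 [[ 0.1  0.3]
 [ 0.2 -0.2]
 [ 0.2  0.2]
 [ 0.3 -0.4]
 [ 0.3  0.5]
 [-0.1 -0.1]
 [-0.   0.1]
 [-1.  -0.4]]
reader [ 569.93140193 -308.68336642   -1.65545872] 
 [[ 0.3  1.8]
 [-0.7  2.6]
 [-1.6 -0.4]
 [ 0.3 -1.4]
 [-1.   0.1]
 [-0.7  0.4]
 [ 0.3 -0.5]
 [-0.3  0.6]
 [ 3.1 -0.3]
 [ 2.3  0.7]
 [-0.3 -1.2]
 [-0.   0.6]]
window [ 573.06016969 -271.81589007  170.        ] spot [ 580.67068588 -182.1382449   170.        ]
```

The tray and meter fit to within 1 px, and the meter sits 27 mm high in the left compartment, as it should. The reader is good to a few mm, and I'll refine it later. Planning the hover next.

```bash
cat >> fit.py <<'E'
FLIP=Rt(0,np.pi)
def go(s,P,R,name=""):
    R0=Ro.from_euler('xyz',s["tcp_rot"]).as_matrix()
    w=Ro.from_matrix(R0.T@R).as_rotvec(); d=np.asarray(P)-s["eef_pos"]
    print(name,"P",np.round(P,1),"shift-first tool mm",(R0.T@d).round(1),"turn",w.round(4),"| turn-first shift",(R.T@d).round(1))
def meter_tcp(o,yaw,tilt,up=0): 
    R=Rt(yaw,tilt); return np.asarray(o)+R@[0,0,27+up], R@FLIP
E
python3 - <<'E'
from rig import *
from fit import *
s=sense()
o=[558.5,292.7,26.9]
P,R=meter_tcp(o,.158,.21,130);go(s,P,R,"hover")
print(s["eef_pos"])
E
```

```text
hover P [590.8 297.8 180.5] shift-first tool mm [-442.3 -132.4   50.3] turn [ 0.0544  0.2047 -0.528 ] | turn-first shift [-318.2 -337.8  -16.5]
[226.89892544 581.90437475 230.6217357 ]
```

Call:
play_rows --moves '[[[-0.0368, -0.011, 0.0042], [0, 0, 0], 100], [[-0.0368, -0.011, 0.0042], [0, 0, 0], 100], [[-0.0368, -0.011, 0.0042], [0, 0, 0], 100], [[-0.0368, -0.011, 0.0042], [0, 0, 0], 100], [[-0.0368, -0.011, 0.0042], [0, 0, 0], 100], [[-0.0368, -0.011, 0.0042], [0, 0, 0], 100], [[-0.0368, -0.011, 0.0042], [0, 0, 0], 100], [[-0.0368, -0.011, 0.0042], [0, 0, 0], 100], [[-0.0368, -0.011, 0.0042], [0, 0, 0], 100], [[-0.0368, -0.011, 0.0042], [0, 0, 0], 100], [[-0.0368, -0.011, 0.0042], [0, 0, 0], 100], [[-0.0368, -0.011, 0.0042], [0, 0, 0], 100], [[0, 0, 0], [0.009, 0.034, -0.088], 70], [[0, 0, 0], [0.009, 0.034, -0.088], 70], [[0, 0, 0], [0.009, 0.034, -0.088], 70], [[0, 0, 0], [0.009, 0.034, -0.088], 70], [[0, 0, 0], [0.009, 0.034, -0.088], 70], [[0, 0, 0], [0.009, 0.034, -0.088], 70], [[0, 0, 0], [0, 0, 0], 70], [[0, 0, 0], [0, 0, 0], 70]]'

```text
clock: 2.1
eef_pos: [590.4, 298.8, 180.3]
tcp_rot: [3.141, -0.209, -2.986]
contact_force: [-0.9, -0.6, -0.2]
opening: 0.695
```

```bash
python3 - <<'E'
from rig import *
from fit import *
import cv2
f=grab_frame("wrist");np.savez("wrist1.npz",**f);cv2.imwrite("pics/wrist1.png",f["pixels"][:,:,::-1])
s=sense();print(s["clock"],s["eef_pos"],s["tcp_rot"],s["opening"])
o=[558.5,292.7,26.9]
P,R=meter_tcp(o,.158,.21,130);go(s,P,R,"hover")
print(proj(f,METER@Rt(.16,.21).T+o).round(1).tolist())
E
```

```text
2.15 [590.2997059  298.78062828 180.5457098 ] [ 3.14084173 -0.20838807 -2.98576335] 0.7008666137888745
hover P [590.8 297.8 180.5] shift-first tool mm [-0.4 -1.   0. ] turn [ 0.0012  0.0016 -0.0021] | turn-first shift [-0.4 -1.   0. ]
[[341.7, 232.7], [297.8, 232.9], [342.5, 178.5], [296.4, 178.6], [340.0, 251.9], [299.8, 252.0], [341.4, 144.2], [297.3, 144.4]]
```

View pics/wrist1.png

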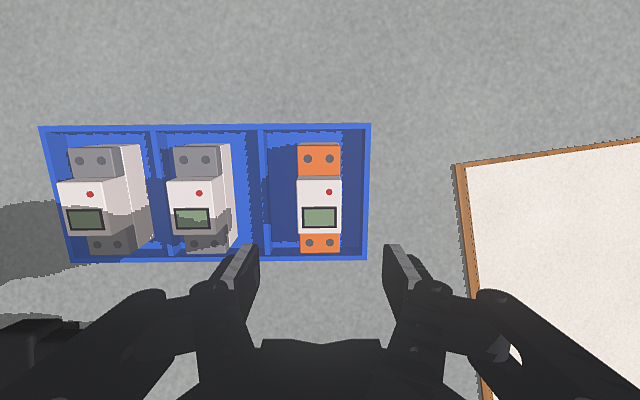

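The wrist picture puts the block corners at about (341,234), (297,234), (342,178) and (297,178). That is within about 1 px of the prediction, so I'm descending and gripping.

Call:
play_rows --moves '[[[0, -0.001, 0.013], [0, 0, 0], 70], [[0, 0, 0.013], [0, 0, 0], 70], [[0, 0, 0.013], [0, 0, 0], 70], [[0, 0, 0.013], [0, 0, 0], 70], [[0, 0, 0.013], [0, 0, 0], 70], [[0, 0, 0.013], [0, 0, 0], 70], [[0, 0, 0.013], [0, 0, 0], 70], [[0, 0, 0.013], [0, 0, 0], 70], [[0, 0, 0.013], [0, 0, 0], 70], [[0, 0, 0.011], [0, 0, 0], 70], [[0, 0, 0.006], [0, 0, 0], 70], [[0, 0, 0], [0, 0, 0], 70], [[0, 0, 0], [0, 0, 0], 60], [[0, 0, 0], [0, 0, 0], 50], [[0, 0, 0], [0, 0, 0], 40], [[0, 0, 0], [0, 0, 0], 30], [[0, 0, 0], [0, 0, 0], 20], [[0, 0, 0], [0, 0, 0], 20], [[0, 0, 0], [0, 0, 0], 20], [[0, 0, 0], [0, 0, 0], 20]]' --squeeze 60

```text
clock: 4.15
eef_pos: [564.0, 294.0, 50.6]
tcp_rot: [3.14, -0.207, -2.983]
contact_force: [2.0, -0.4, 5.6]
opening: 0.411
```

Opening is 35 mm, so it has gripped the 36 mm block. Lifting along the tray normal.

Call:
play_rows --moves '[[[0, 0, -0.004], [0, 0, 0], 20], [[0, 0, -0.008], [0, 0, 0], 20], [[0, 0, -0.015], [0, 0, 0], 20], [[0, 0, -0.02], [0, 0, 0], 20], [[0, 0, -0.02], [0, 0, 0], 20], [[0, 0, -0.02], [0, 0, 0], 20], [[0, 0, -0.02], [0, 0, 0], 20], [[0, 0, -0.02], [0, 0, 0], 20], [[0, 0, -0.015], [0, 0, 0], 20], [[0, 0, -0.008], [0, 0, 0], 20], [[0, 0, 0], [0, 0, 0], 20], [[0, 0, 0], [0, 0, 0], 20]]'

```text
clock: 5.35
eef_pos: [593.5, 298.2, 195.9]
tcp_rot: [3.141, -0.21, -2.983]
contact_force: [-0.4, -0.0, -2.2]
opening: 0.417
```

```bash
python3 - <<'E'
from rig import *
from fit import *
import cv2
f=grab_frame("wrist");np.savez("wrist2.npz",**f)
g=grab_frame("side");np.savez("side2.npz",**g)
cv2.imwrite("pics/lift.png",np.vstack([f["pixels"],g["pixels"]])[:,:,::-1][::1])
im=np.hstack([f["pixels"][100:400,120:520],g["pixels"][100:400,100:500]]);cv2.imwrite("pics/lift.png",im[:,:,::-1])
s=sense();print(s["clock"],s["eef_pos"],s["tcp_rot"],s["opening"],s["contact_force"])
R=Rt(-1.655); spot=np.array([580.7,-182.1,170]); o=spot-R@[47.5,0,18]
P=o+[0,0,22]
back=P-R@[100,0,0]
go(s,back,R@FLIP,"standoff");go(s,P,R@FLIP,"final")
E
```

```text
5.45 [593.28597162 298.11922945 195.43219917] [ 3.14083139 -0.21036465 -2.98338558] 0.4141254216812022 [-0.24547869  0.58671758 -2.73001257]
standoff P [593.1 -35.1 174. ] shift-first tool mm [  47.  -329.1   31.7] turn [-0.1901 -0.1499  1.8056] | turn-first shift [-332.1   27.8   21.4]
final P [ 584.7 -134.8  174. ] shift-first tool mm [  70.5 -426.2   36.6] turn [-0.1901 -0.1499  1.8056] | turn-first shift [-432.1   27.8   21.4]
```

View pics/lift.png

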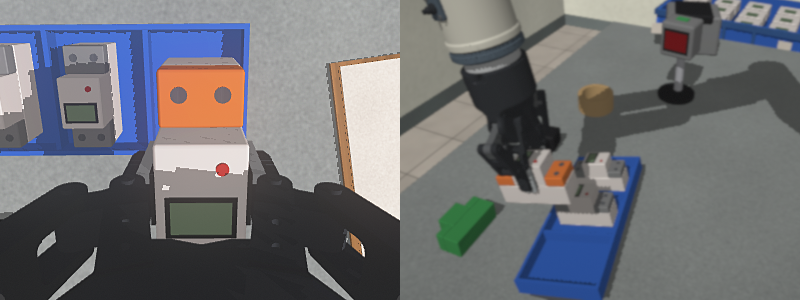

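The meter is held cleanly and both spares are still in the tray. Moving to a standoff 100 mm short of the spot, then turning.

Call:
play_rows --moves '[[[0.002, -0.014, 0.0015], [0, 0, 0], 20], [[0.004, -0.025, 0.0024], [0, 0, 0], 20], [[0.004, -0.029, 0.0028], [0, 0, 0], 20], [[0.004, -0.029, 0.0028], [0, 0, 0], 20], [[0.004, -0.029, 0.0028], [0, 0, 0], 20], [[0.004, -0.029, 0.0028], [0, 0, 0], 20], [[0.004, -0.029, 0.0028], [0, 0, 0], 20], [[0.004, -0.029, 0.0028], [0, 0, 0], 20], [[0.004, -0.029, 0.0028], [0, 0, 0], 20], [[0.004, -0.029, 0.0028], [0, 0, 0], 20], [[0.004, -0.025, 0.0024], [0, 0, 0], 20], [[0.003, -0.02, 0.002], [0, 0, 0], 20], [[0.002, -0.013, 0.001], [0, 0, 0], 20], [[0, 0, 0], [0, 0, 0], 20]]'

```text
clock: 6.85
eef_pos: [593.3, -36.5, 174.5]
tcp_rot: [3.14, -0.209, -2.985]
contact_force: [-0.0, -0.1, -1.7]
opening: 0.41
```

Call:
play_rows --moves '[[[0, 0, 0], [-0.0053, -0.0042, 0.05], 20], [[0, 0, 0], [-0.0105, -0.0083, 0.1], 20], [[0, 0, 0], [-0.0105, -0.0083, 0.1], 20], [[0, 0, 0], [-0.0105, -0.0083, 0.1], 20], [[0, 0, 0], [-0.0105, -0.0083, 0.1], 20], [[0, 0, 0], [-0.0105, -0.0083, 0.1], 20], [[0, 0, 0], [-0.0105, -0.0083, 0.1], 20], [[0, 0, 0], [-0.0105, -0.0083, 0.1], 20], [[0, 0, 0], [-0.0105, -0.0083, 0.1], 20], [[0, 0, 0], [-0.0105, -0.0083, 0.1], 20], [[0, 0, 0], [-0.0105, -0.0083, 0.1], 20], [[0, 0, 0], [-0.0105, -0.0083, 0.1], 20], [[0, 0, 0], [-0.0105, -0.0083, 0.1], 20], [[0, 0, 0], [-0.0105, -0.0083, 0.1], 20], [[0, 0, 0], [-0.0105, -0.0083, 0.1], 20], [[0, 0, 0], [-0.0105, -0.0083, 0.1], 20], [[0, 0, 0], [-0.0105, -0.0083, 0.1], 20], [[0, 0, 0], [-0.0105, -0.0083, 0.1], 20], [[0, 0, 0], [-0.0053, -0.0042, 0.05], 20], [[0, 0, 0], [0, 0, 0], 20]]'

```text
clock: 8.85
eef_pos: [593.5, -33.7, 174.8]
tcp_rot: [3.141, -0.001, 1.493]
contact_force: [-0.6, 0.3, -2.7]
opening: 0.418
```

```bash
python3 - <<'E'
from rig import *
from fit import *
import cv2
fr={}
for n in("wrist","side","top"):
    fr[n]=grab_frame(n);np.savez(n+"3.npz",**fr[n]); print(n,np.round(-fr[n]["R"].T@fr[n]["t"]))
z=lambda n,x0,y0,w,h,k:cv2.resize(fr[n]["pixels"][y0:y0+h,x0:x0+w],None,fx=k,fy=k,interpolation=cv2.INTER_CUBIC)
s=sense();print(s["clock"],s["eef_pos"],s["tcp_rot"],s["opening"],s["contact_force"])
im=np.zeros((600,800,3),np.uint8)
im[:300,:480]=cv2.resize(fr["wrist"]["pixels"],(480,300),interpolation=cv2.INTER_AREA)
im[:300,480:]=z("top",330,160,160,150,2)
im[300:,:]=z("side",180,70,267,100,3)[:300,:800]
cv2.imwrite("pics/stand.png",im[:,:,::-1])
E
```

```text
wrist [599.  31. 318.]
side [338. 631. 572.]
top [ 587.  -20. 1036.]
9.0 [593.8125105  -34.21359287 174.83597104] [ 3.14100300e+00 -1.39771510e-03  1.49426813e+00] 0.41399848066887945 [ 0.10100464 -0.46467475 -1.8766007 ]
```

View pics/stand.png

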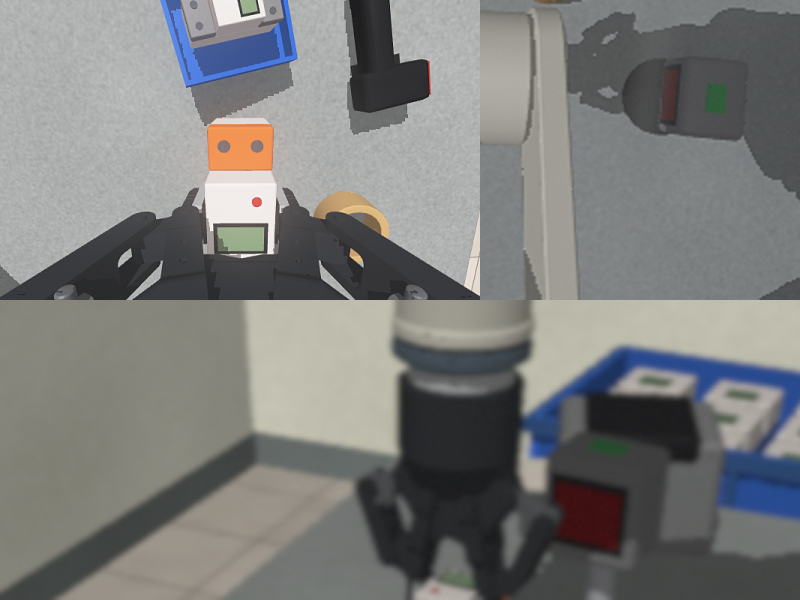

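The standoff picture shows the meter held, level to the eye, with its barcode end toward the reader. I'll measure the meter in hand and refine the window with a red-region fit.

```bash
python3 - <<'E'
from fit import *
import cv2
L=lambda n:dict(np.load(n+".npz"))
W3=L("wrist3");T=L("top1");S=L("side1")
cv2.imwrite("pics/w3.png",cv2.resize(W3["pixels"][145:265,260:400],None,fx=5,fy=5,interpolation=cv2.INTER_CUBIC)[:,:,::-1])
tcp=np.array([593.8,-34.2,174.8]);R=Rt(1.494-np.pi)
P=np.array([(-47.5,-18,0),(-47.5,18,0),(-47.5,-18,44),(-47.5,18,44),(-22.5,-18,44),(-22.5,18,44),(-22.5,-18,62),(-22.5,18,62)])
o=tcp-[0,0,22]
print("pred zoom px",(((proj(W3,P@R.T+o)-[260,145]+.5)*5-.5).round(0)).tolist())
q={}
for n,f,roi in(("S",S,(350,100,420,170)),("T",T,(415,185,435,230))):
    x0,y0,x1,y1=roi;c=cv2.resize(f["pixels"][y0:y1,x0:x1],None,fx=8,fy=8,interpolation=cv2.INTER_CUBIC).astype(int)
    m=((c[...,0]-np.maximum(c[...,1],c[...,2]))>30).astype(np.uint8)
    cs,_=cv2.findContours(m,cv2.RETR_EXTERNAL,cv2.CHAIN_APPROX_NONE);k=max(cs,key=cv2.contourArea)
    h=cv2.convexHull(k)
    for e in np.linspace(2,40,60):
        a=cv2.approxPolyDP(h,e,True)
        if len(a)<=4:break
    a=(a[:,0]+.5)/8-.5+[x0,y0];M=cv2.moments(k);cen=(np.array([M['m10'],M['m01']])/M['m00']+.5)/8-.5+[x0,y0]
    q[n]=a;print(n,cv2.contourArea(k)/64,cen.round(2),a.round(1).tolist())
    q[n+"c"]=cen
# triangulate centre
Pm=lambda f:f["intrinsics"]@np.c_[f["R"],f["t"]]
tri=lambda a,b:(lambda X:X[:3,0]/X[3,0])(cv2.triangulatePoints(Pm(S),Pm(T),np.array(a,float).reshape(2,1),np.array(b,float).reshape(2,1)))
print("centre",tri(q["Sc"],q["Tc"]))
s=q["S"];t=q["T"]
s=s[np.argsort(np.arctan2(*(s-s.mean(0)).T[::-1]))]  # TL,TR,BR,BL
t=t[np.argsort(np.arctan2(*(t-t.mean(0)).T[::-1]))]  # TL,TR,BR,BL in image
# top image: TL=low +y ; TR=high +y ; BR=high -y ; BL=low -y
C=np.array([tri(s[0],t[1]),tri(s[1],t[2]),tri(s[2],t[3]),tri(s[3],t[0])]);print(C.round(1))
d=(C[0]+C[3]-C[1]-C[2])/2;print("width",np.hypot(*d[:2]),"height",(C[:2].mean(0)-C[2:].mean(0)),"reader y yaw->yaw",np.arctan2(d[1],d[0])-np.pi/2)
def g(p,w,h):
    X=np.array([(0,w/2,h/2),(0,-w/2,h/2),(0,-w/2,-h/2),(0,w/2,-h/2)])@Rt(p[2]).T+[p[0],p[1],170]
    return np.r_[proj(S,X)-s, proj(T,X)-t[[1,2,3,0]]]
for w,h in((56,46),(52,42)):
    r=least_squares(lambda p:g(p,w,h).ravel(),[573,-272,-1.6]);print(w,h,r.x,r.cost,g(r.x,w,h).round(1).tolist())
E
```

```text
pred zoom px [[134.0, 64.0], [472.0, 63.0], [76.0, 126.0], [531.0, 125.0], [88.0, 425.0], [520.0, 424.0], [54.0, 509.0], [554.0, 508.0]]
S 410.1328125 [375.24 141.36] [[365.6, 130.3], [386.7, 135.1], [384.6, 152.7], [364.2, 147.8]]
T 146.8203125 [424.37 206.92] [[427.9, 194.3], [426.3, 219.2], [421.1, 219.1], [422.4, 195.2]]
centre [ 573.74827666 -272.57742758  170.8047293 ]
[[ 600.8 -274.4  193.9]
 [ 547.2 -269.7  192.8]
 [ 546.9 -271.   146.7]
 [ 600.5 -275.6  147.5]]
width 53.77640275315233 height [ 0.25510507  1.21417094 46.23900577] reader y yaw->yaw -1.6576992072729313
56 46 [ 574.03003465 -272.75809889   -1.67406911] 1.6898814501162334 [[-0.8, 0.1], [-0.1, -0.0], [0.1, 0.1], [-0.7, 0.1], [0.6, 0.0], [0.3, 1.1], [-0.4, 0.4], [0.0, -0.4]]
52 42 [ 573.98333644 -272.76608383   -1.65902841] 2.476563552678121 [[-0.1, 1.1], [-0.9, 0.6], [-0.5, -0.9], [0.0, -0.4], [0.1, 1.0], [0.3, 0.2], [0.1, -0.4], [0.0, 0.5]]
```

View pics/w3.png

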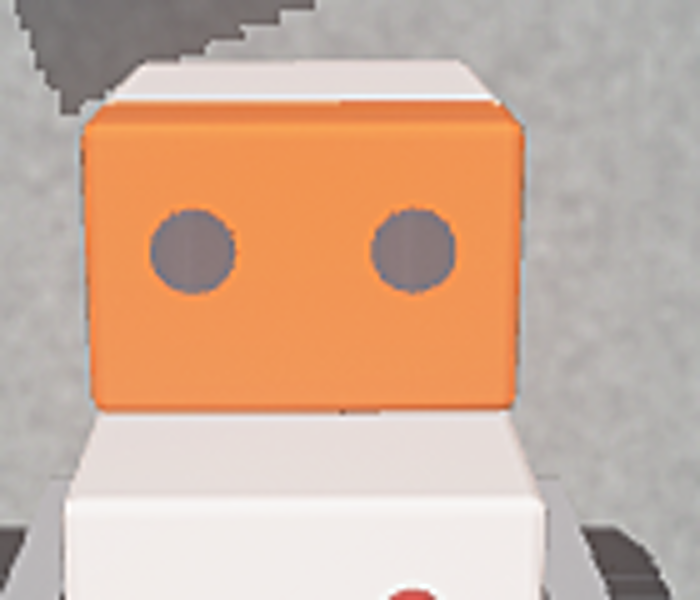

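```bash
cat > inhand.py <<'E'
from fit import *
W3=dict(np.load("wrist3.npz"))
tcp=np.array([593.8,-34.2,174.8]);R=Rt(1.494-np.pi)
P=np.array([(-47.5,-18,0),(-47.5,18,0),(-47.5,-18,44),(-47.5,18,44),(-22.5,-18,44),(-22.5,18,44),(-22.5,-18,62),(-22.5,18,62)])
c=np.array([(137,60),(466,60),(83,118),(525,118),(95,412),(513,412),(64,500),(546,500)],float)
c=(c+.5)/5-.5+[260,145]
def e(p): return proj(W3,P@(R@Ro.from_euler('xyz',p[3:]).as_matrix()).T+tcp+R@p[:3])-c
w=np.array([.3,.3]+[1]*6)[:,None]
if __name__=="__main__":
    for pr in(0,1):
        r=least_squares(lambda p:np.r_[(e(p)*w).ravel(),pr*np.array(p[3:])/.02],[0,0,-22,0,0,0])
        print(r.x.round(3),r.cost.round(2),e(r.x).round(1).tolist())
        print("label rel tcp in level meter frame",(r.x[:3]+Ro.from_euler('xyz',r.x[3:]).as_matrix()@[47.5,0,18]).round(1))
E
python3 inhand.py
```

```text
[-1.0600e+00 -2.3900e-01 -2.6101e+01 -4.0000e-03  2.7000e-02 -3.0000e-03] 1.38 [[-0.3, -1.8], [0.5, -1.8], [-0.3, 0.7], [0.4, 0.7], [-0.4, -0.0], [0.3, -0.1], [-0.3, -0.5], [0.3, -0.6]]
label rel tcp in level meter frame [46.9 -0.3 -9.4]
[-5.2700e-01 -1.0600e-01 -2.5603e+01 -2.0000e-03  1.5000e-02 -2.0000e-03] 1.89 [[-0.1, -0.8], [0.6, -0.8], [-0.3, 0.7], [0.3, 0.7], [-0.4, 0.2], [0.4, 0.1], [-0.4, -0.7], [0.3, -0.8]]
label rel tcp in level meter frame [47.2 -0.1 -8.3]
```

```bash
python3 - <<'E'
from rig import *
from fit import *
s=sense();R=Rt(-1.66);spot=np.array([573.8,-272.7,170])-R@[90,0,0]
go(s,spot-R@[47,0,-7.5],R@FLIP,"final");print(spot,s["clock"])
E
```

```text
final P [ 586.  -136.2  177.5] shift-first tool mm [-102.3    0.    -2.8] turn [ 0.0006 -0.0014  0.0127] | turn-first shift [-102.3    1.3   -2.7]
[ 581.81768752 -183.05784091  170.        ] 9.0
```

Call:
play_rows --moves '[[[0, 0, -0.0027], [0, 0, 0.0125], 20], [[-0.006, 0.0013, 0], [0, 0, 0], 20], [[-0.012, 0, 0], [0, 0, 0], 20], [[-0.016, 0, 0], [0, 0, 0], 20], [[-0.016, 0, 0], [0, 0, 0], 20], [[-0.016, 0, 0], [0, 0, 0], 20], [[-0.016, 0, 0], [0, 0, 0], 20], [[-0.012, 0, 0], [0, 0, 0], 20], [[-0.006, 0, 0], [0, 0, 0], 20], [[-0.0023, 0, 0], [0, 0, 0], 20], [[0, 0, 0], [0, 0, 0], 20], [[0, 0, 0], [0, 0, 0], 20], [[0, 0, 0], [0, 0, 0], 20], [[0, 0, 0], [0, 0, 0], 20]]'

```text
clock: 10.4
eef_pos: [585.9, -136.3, 177.4]
tcp_rot: [3.141, -0.001, 1.48]
contact_force: [0.3, -0.3, -2.3]
opening: 0.419
```

```bash
python3 - <<'E'
from rig import *
from fit import *
import cv2
fr={}
for n in("wrist","side"):
    fr[n]=grab_frame(n);np.savez(n+"4.npz",**fr[n])
s=sense();print(s["clock"],s["eef_pos"],s["tcp_rot"],s["opening"],s["contact_force"])
R=Rt(-1.66);go(s,[586,-136.2,177.5],R@FLIP,"resid")
o=s["eef_pos"]-[0,0,25.5]
P=np.array([(x,y,z) for x,z in((-47.5,0),(-47.5,44),(-22.5,44),(-22.5,62),(22.5,62),(22.5,44),(47.5,44),(47.5,0)) for y in(18,-18)])
print(((proj(fr["side"],P@R.T+o)-[300,100])*5).round().tolist())
z=cv2.resize(fr["side"]["pixels"][100:220,300:460],None,fx=5,fy=5,interpolation=cv2.INTER_CUBIC)
cv2.imwrite("pics/fin.png",z[:,:,::-1])
w=fr["wrist"]["pixels"];print("wrist px diff in meter vs standoff",np.abs(w[165:260,280:365].astype(int)-np.load("wrist3.npz")["pixels"][165:260,280:365]).mean())
E
```

```text
10.5 [ 585.89431211 -136.42302429  177.42242504] [ 3.14078755e+00 -1.13750053e-03  1.48017768e+00] 0.41241951458465864 [-0.15324413  0.4941211  -1.57165111]
resid P [ 586.  -136.2  177.5] shift-first tool mm [ 0.2  0.1 -0.1] turn [ 0.0008 -0.0011 -0.0014] | turn-first shift [ 0.2  0.1 -0.1]
[[169.0, 391.0], [246.0, 412.0], [172.0, 298.0], [252.0, 317.0], [199.0, 275.0], [277.0, 294.0], [201.0, 236.0], [279.0, 254.0], [246.0, 198.0], [322.0, 215.0], [244.0, 237.0], [319.0, 254.0], [267.0, 216.0], [342.0, 233.0], [262.0, 305.0], [334.0, 323.0]]
wrist px diff in meter vs standoff 12.580061919504644
```

View pics/fin.png

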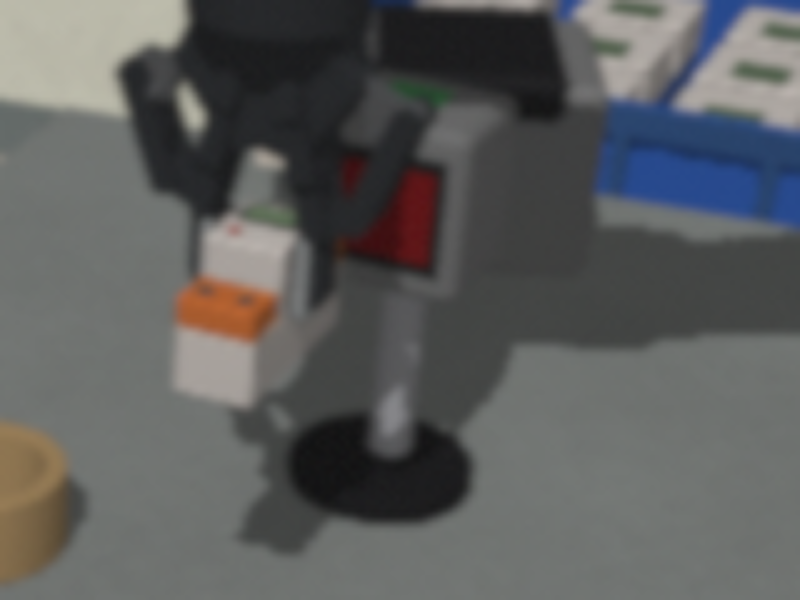

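The side view shows the meter face up in front of the window, clear of the reader. Its rear corners at (173,390) and (247,405) in the crop are within about 1.5 camera pixels of the prediction. The residual to the target pose is 0.2 mm and 0.002 rad, so I'm handing in.

```bash
python3 -c "
from rig import *
import numpy as np
print(np.abs(sense()['qvel']).max());print(sign_off())"
```

```text
0.0029043140635047395
the job is handed in; nothing more can be done
None
```

I took the orange-covered meter out of the tray and handed in at 10.5 s with it still in the gripper. It is face up, with the barcode end facing the reader's window about 90 mm away.

**Pose:** the tool was within 0.3 mm and 0.002 rad of the pose I worked out. It was still, and the opening of about 35 mm matches the 36 mm block.

**Meter in the hand:**
- The wrist picture gave it possibly 1–1.5° nose down, within the measuring noise, so I did not correct it.
- The barcode height is good to about 2–3 mm. The wrist fit and the height at grasp differed by that much, and I aimed in between.
- In the final side picture, the meter's lower rear corners were within about 1.5 pixels (roughly 3 mm) of where they should be. Its upper block edges were too blurred to check.
- No camera could see the barcode itself at the end.

**Reader:** fits to different features put its direction between -1.655 and -1.674 rad, and I used -1.66.

**The rest of the scene:** I felt no sign of contact along the way. I did not measure the grey meters, tape roll or hand scanner again at the end.

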